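# Clamp the suction pipe at the dental bench

### The job

The steel suction pipe lies loose in the open bench clamp. Swing the clamp's hinged half over the pipe and press it down fully to its stop, then swing the bolt up into the slot of the hinged half until its cross pin has dropped in behind the two small lips and the bolt stands fully upright against its stop. Work gently by feel: no hard shoving (stay below 40 N), do not push the pipe out of place or disturb the dental models and the bur block, and let go at the end.

Things in the scene. Friction and masses are not known exactly. Their poses are not given: they have to be found in the camera images.
- clamp: Tube clamp on a dark steel foot 110 x 80 x 10 mm, fixed to the bench. Origin: underside of the foot, centre; y runs along the pipe, x from the bolt's side (-x) to the hinge's side (+x), z up. V saddle: pipe axis at x 0, z 60 mm. The aluminium head (hinge, half, bolt) is set in slots on the foot, each time up to 6 mm off in x and 1 mm in z from the nominal x, z told below: find it by touch.
- hinge_nominal (a point): Nominal hinge axis of the upper half, parallel to the clamp's y, at x +32, z 60 mm (truly up to 6 mm off in x, as the whole head), between two ears (y +-22 to 30, up to z 66). Stiff hinge, about 0.2 N m of friction: the half stays where it is left. Shut, the half has a flat top at z 90 mm, x +28 to -30 mm, 40 mm wide in y.
- half (a joint): Angle of the hinged half: 0 = down on its metal stop, grows as it opens up and back to +x (limit 2.2 rad). A sprung rubber pad (3.3 N/mm) under it meets the pipe at about 0.06 to 0.12 rad; from there to 0 it must be pressed, 8 to 15 N near the top's front edge. Released, it creeps back to 0.01 to 0.04 rad. If it was not pressed home, its lips stand too high and stop the bolt's pin.
- slot_nominal (a point): Nominal middle of the slot, half shut: between two prongs that stick out from the half's front (x -30) to x -44 mm, upper faces at z 68.5, outer sides y +-17 mm. The slot is 11 mm wide, open to -x. A rounded lip 1.5 mm high ends each prong, its crest at x -41 mm. Open at angle q, all points of the half turn about the hinge.
- pivot_nominal (a point): Nominal pivot axis of the swing bolt, parallel to the clamp's y, at x -37, z 20 mm (off in x with the head). 0.06 N m of friction: the bolt stays where it is left. Steel shank 8 mm thick; cross pin 8 mm thick, 34 mm long along y, 55 mm from the pivot; knurled knob 18 mm in diameter, from 58 to 80 mm from the pivot along the bolt.
- bolt (a joint): Angle of the swing bolt: 0 = upright against a rigid stop, grows as it leans out to -x (limit 1.4 rad). On the way in its pin meets the lips at about 0.16 rad, rides over them forcing the half down 1 to 2 mm (5 to 15 N at the knob), passes their crest at about 0.08 rad and drops in behind them.
- pipe_center (a point): Centre of the loose steel suction pipe, on its axis: 32 mm in diameter, 240 mm long along its y axis, with a 54 mm funnel mouth at its +y end and a 38 mm black collar towards -y; about 0.35 kg.
- model_a_mid (a point): Middle of a plaster dental model (58 x 64 x 40 mm) on the bench near the pipe's +y end: leave alone.
- model_b_mid (a point): Middle of another plaster dental model (58 x 64 x 40 mm) near the pipe's -y end: leave alone.
- bur_block_mid (a point): Middle of an aluminium bur block (70 x 36 x 22 mm, burs to 46 mm high) behind the clamp: leave alone.
Not all that is in view belongs to the job. Leave any red or yellow look-alike of the clamp alone.

How it is judged:
By the outcome, as a careful person would: the job done as asked, in the order asked, and still so for the second after the job is handed in, with the robot touching nothing.
It also fails if it takes over 72 s, if anything falls off the work surface, if the arm or the gripper's body presses on something with over 40 N, if the wrist force passes 120 N, or if a joint passes its speed limit or range.

### The arm

A 6-joint arm with a two-finger parallel gripper is mounted at the origin on the work surface. World frame = base frame: x ahead of the robot, y to its left, z up, the work surface at z = 0. Lengths are in m, angles in rad, forces in N, time in s.
With the tool pointing down it reaches from about 0.35 to 0.975 m from the base axis. Payload 17.4 kg.
Tool frame: the origin (TCP) lies on the front face of the gripper's body, between the roots of the fingers; the fingertips stand 73 mm ahead of it and the grasp point (between the pads) lies 54 mm ahead of it; z points along the fingers, y is the line along which they close (so a half turn about z gives the same grasp; the last joint's range is limited). The gripper opens to 85 mm and grips with 20 to 120 N. Pads are 22 mm wide; open, the fingers measure 114 mm over their backs; the gripper's body (76 mm by 85 mm) begins 54 mm behind the grasp point. The pads swing forward as they close: fully open they stand 13 mm farther back than shut.
Start: joints at [-1.364, 0.116, 1.442, -0, 1.584, -0.038], TCP at [0.164, -0.655, 0.304] pointing down, gripper open.
Joint ranges: [-2.83, 2.83], [-0.83, 2.19], [0.07, 2.5], [-1.14, 4.28], [0.01, 3], [-2.97, 2.97]. Speed limits (rad/s): [1.89, 1.89, 2.22, 3.14, 3.14, 3.14].

### API

Orientations are given as a unit quaternion [w, x, y, z].
In Python, from plant import state, camera, get_calibration, sign_off gives the robot as it stands.
- The arm moves only by the tool carry_out, never from a script. Its argument "series" is a list of rows, each a list of 5 numbers: the closure, from -1 (fully open) to 1 (shut), so that 0 is half open, then the shift along the world's x, y, z in m, then the turn about the world's z in degrees. In form: [[claw, dx, dy, dz, turn], ...]. A call has 1 to 20 rows; each row shifts and turns the commanded pose from where the row before left it; what a row does not reach is not made up. A row lasts 1/10 s, in which the tool goes at most 50 mm and 8.59 degrees, less where a joint would pass 70% of its speed; a pose out of reach is approached as far as the arm can. A call is refused whole if a number of a shift passes 0.05 or a number of a turn 8.59, either way. A call with a gripper value outside its range is refused whole. The fingers move at their own pace and stop on an object; "force" is the grip in N (left out, the last holds). Time passes only in rows, so rows that do not move let the fingers close. It gives the time, the measured TCP pose, the force, the opening and the grip force at its end, in the units of the state.
- state(): the state, without advancing time (a new reading comes with each control period).
- camera(name): name is "scene" or "side" or "wrist"; returns (picture, depth): 384x512x3 uint8, red, green, blue; 384x512 float32, m along the optical axis (not along the pixel's ray), 0 where there is no reading.
- get_calibration(name): a dict with "vertical_fov" (degrees; the focal length in pixels is half the picture's height over the tangent of half this angle, whatever the lens; pixels are square), "cx", "cy" (the principal point, pixels), "k1" (the pictures are not rectified: a ray, as slopes to the right and down, at radius r is drawn at 1 + k1 r^2 times it, then the intrinsics apply), "origin" and "rotation" of the camera in the world. Camera axes: x right, y down, z forward; pixel columns grow to the right and rows downward; lengths in m; the calibration is good to about 2 mm. A picture is of the moment at which its call begins: read the wrist's pose just before it. get_calibration takes no time and is no camera call; for the wrist camera it gives the pose at the moment of the call.
- sign_off(): hands the job in; it is judged then, once.
The state is a dict: "t": time; "joint_pos": joint angles; "joint_velocities": joint speeds; "tau": joint torques, N m; "position": TCP position; "eef_rot": TCP orientation; "force": force on the tool from outside, world axes, zero at the start; "moment": the same for the moment, N m; "width": finger opening in m; "finger_force": force on a finger pad.
Only numpy, scipy, OpenCV 4.12 (cv2) and the standard library are available. Lean on these libraries where they do the work, as an engineer would, in place of code of your own. Each camera call takes 0.05 s, during which the arm holds its last target. There are 200 camera calls.

## Working session

There is one attempt and no reset: what is moved stays moved. The work goes in short steps, Python scripts to look and compute and a tool call to move; the robot and the scene stay as the last step left them, time stands still between calls to the robot, and variables do not carry over. Pictures are saved under pics/ and viewed, at most 10 in all, crops included, and the job is handed in when it is done.

Besides the shell and the picture viewer there is one more tool, called after "Emit:" as name(argument=value, ...) on one line, values as JSON. carry_out: Moves the arm, as the interface text tells. Its arguments: {"type":"object","properties":{"series":{"type":"array"},"force":{"type":"number"}},"required":["series"]}

```bash
mkdir -p pics; ls; cat > h.py <<'E'
import numpy as np, cv2
from plant import state, camera, get_calibration, sign_off
def cast(c,u,v):
    f=192/np.tan(np.radians(c['vertical_fov'])/2)
    K=np.array([[f,0,c['cx']],[0,f,c['cy']],[0,0,1]])
    p=cv2.undistortPoints(np.array([[[u,v]]],float),K,np.array([c['k1'],0,0,0,0.]))[0,0] if c['k1'] else np.array([(u-c['cx'])/f,(v-c['cy'])/f])
    return np.array(c['origin']),np.array(c['rotation']).reshape(3,3)@np.array([p[0],p[1],1])
def onplane(c,u,v,z):
    o,d=cast(c,u,v); return o+d*(z-o[2])/d[2]
def bydepth(c,u,v,D):
    o,d=cast(c,u,v); return o+d*D[int(round(v)),int(round(u))]
def shot(n,tag):
    c=get_calibration(n); p,D=camera(n); cv2.imwrite(f'pics/{tag}.png',p[:,:,::-1]); np.savez(f'{tag}.npz',p=p,D=D,**{k:c[k] for k in c})
    return c,p,D
def load(tag):
    z=np.load(f'{tag}.npz'); c={k:z[k] for k in z.files if k not in 'pD'}; return c,z['p'],z['D']
E
python3 - <<'E'
from h import *
s=state();print(s)
for n in('scene','side','wrist'):
    c,p,D=shot(n,n+'0');print(n,c)
a=np.vstack([cv2.imread('pics/scene0.png')]);
E
```

```text
pics
{'t': 0.0, 'joint_pos': array([-1.36381116e+00,  1.16465448e-01,  1.44227642e+00,  9.11714733e-06,
        1.58400257e+00, -3.77927848e-02]), 'joint_velocities': array([-0.00029228,  0.0014528 ,  0.00113818, -0.00114591,  0.00025279,
        0.00016595]), 'tau': array([ 1.78441464e-03, -7.31990218e+01, -6.32492352e+01, -3.26470217e-05,
        6.37918100e-03,  1.95444881e-05]), 'position': array([ 0.1635547 , -0.65476818,  0.30316905]), 'eef_rot': array([-5.74214250e-04,  9.92519642e-01,  1.22083694e-01, -4.41179796e-05]), 'force': array([-0.17072343, -0.0607964 ,  0.15810374]), 'moment': array([ 0.02149947, -0.00779494,  0.02633069]), 'finger_force': 0.0, 'width': 0.08523602641867183}
scene {'vertical_fov': 42.027741975821186, 'cx': 259.51991896511686, 'cy': 191.5644597869305, 'k1': -0.08096846784675381, 'origin': array([ 0.96264129, -0.67576146,  1.12118644]), 'rotation': array([-0.3244715 ,  0.90345274,  0.26062389, -0.10279385])}
side {'vertical_fov': 54.40630105471797, 'cx': 257.395641717045, 'cy': 185.67736595585535, 'k1': 0.03585686829467179, 'origin': array([ 0.34606411, -0.79572748,  0.65081085]), 'rotation': array([-0.47296042,  0.87803962, -0.05789534,  0.04475483])}
wrist {'vertical_fov': 60.521118633378364, 'cx': 252.4853590021538, 'cy': 187.63503579123318, 'k1': -0.018983588773415012, 'origin': array([ 0.24440394, -0.63287676,  0.37334028]), 'rotation': array([ 0.12793028,  0.77786914, -0.60693905, -0.10088823])}
```

```bash
python3 - <<'E'
s=open('h.py').read()
s=s.replace("np.array(c['rotation']).reshape(3,3)@","R.from_quat(np.roll(c['rotation'],-1)).as_matrix()@").replace("import numpy as np, cv2","import numpy as np, cv2\nfrom scipy.spatial.transform import Rotation as R")
open('h.py','w').write(s)
E
python3 -c "import h"
```

```text
(no output)
```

View pics/scene0.png

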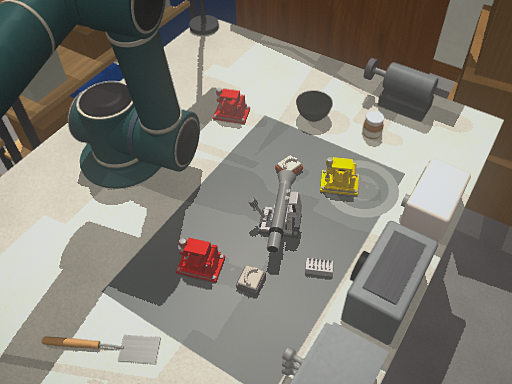

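View pics/side0.png

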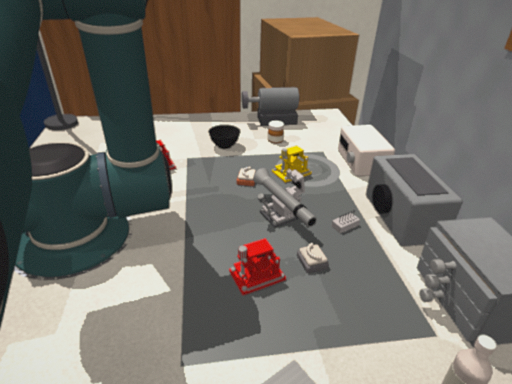

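```bash
python3 - <<'E'
from h import *
c,p,D=load('scene0')
a=cv2.resize(p[145:265,225:345],(500,500),interpolation=cv2.INTER_CUBIC)
c2,p2,D2=load('side0')
b=cv2.resize(p2[155:235,225:325],(300,240))
w=cv2.resize(load('wrist0')[1],(300,225))
im=np.hstack([a,np.vstack([b,w,np.zeros((35,300,3),np.uint8)])])
cv2.imwrite('pics/z1.png',im[:,:,::-1])
for n,c,D,pts in(('scene',c,D,[(290,170),(273,243),(275,247),(283,200),(278,225),(265,230),(250,200),(295,200),(289,162),(262,207),(255,203)]),('side',c2,D2,[(265,177),(308,216),(290,200),(272,210),(296,178)])):
    for q in pts: print(n,q,bydepth(c,*q,D).round(4),D[q[1],q[0]])
E
```

```text
scene (290, 170) [0.4903 0.1982 0.0294] 1.471985
scene (273, 243) [ 0.5986 -0.0743  0.0751] 1.2533171
scene (275, 247) [ 0.6078 -0.0797  0.0712] 1.2501436
scene (283, 200) [0.5492 0.0574 0.0757] 1.3405495
scene (278, 225) [ 0.5793 -0.0182  0.0722] 1.292303
scene (265, 230) [ 0.5375 -0.0157  0.0159] 1.3516321
scene (250, 200) [0.48   0.0021 0.0889] 1.3254517
scene (295, 200) [0.5956 0.0374 0.1273] 1.2738004
scene (289, 162) [0.4719 0.2238 0.0302] 1.4915568
scene (262, 207) [0.4834 0.0543 0.0043] 1.4171435
scene (255, 203) [0.494  0.0047 0.0827] 1.3266194
side (265, 177) [0.5142 0.1107 0.077 ] 1.0853236
side (308, 216) [ 0.5923 -0.0812  0.0755] 0.93818295
side (290, 200) [ 0.5624 -0.0079  0.0752] 0.99488986
side (272, 210) [0.525  0.0389 0.01  ] 1.0643345
side (296, 178) [0.5819 0.0228 0.1239] 0.9961541
```

View pics/z1.png

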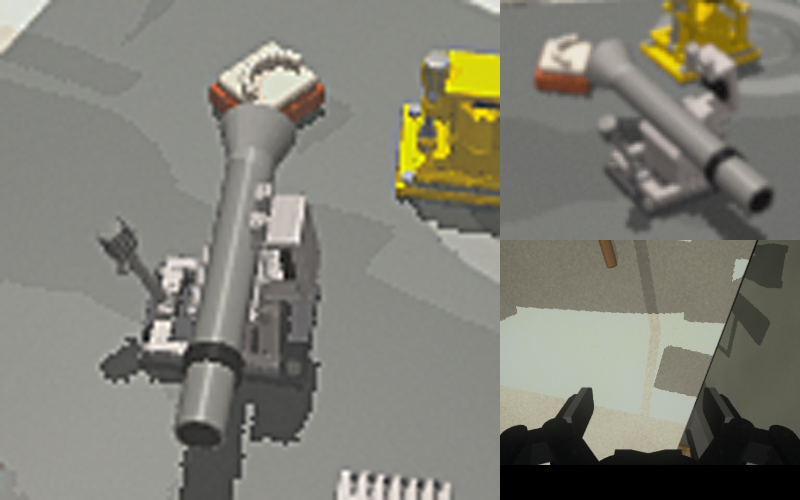

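```bash
cat > cloud.py <<'E'
from h import *
def cloud(tag):
    c,p,D=load(tag); f=192/np.tan(np.radians(c['vertical_fov'])/2)
    K=np.array([[f,0,c['cx']],[0,f,c['cy']],[0,0,1.]])
    u,v=np.meshgrid(np.arange(512.),np.arange(384.))
    q=cv2.undistortPoints(np.stack([u,v],-1).reshape(-1,1,2),K,np.array([float(c['k1']),0,0,0,0]))[:,0]
    d=np.c_[q,np.ones(len(q))]*D.reshape(-1,1)
    P=d@R.from_quat(np.roll(c['rotation'],-1)).as_matrix().T+c['origin']
    return P,p.reshape(-1,3),D.reshape(-1)>0
E
python3 - <<'E'
from cloud import *
from scipy.optimize import least_squares
for t in('scene0','side0'):
    P,C,ok=cloud(t)
    a=np.array([.512,.12]);b=np.array([.598,-.078]);
    u=(a-b)/np.linalg.norm(a-b);n=np.array([u[1],-u[0]])  # n = +x of clamp
    par=np.array([*( (a+b)/2),np.arctan2(-u[0],u[1]),.06])
    for it in range(4):
        yw=par[2];U=np.array([-np.sin(yw),np.cos(yw)]);N=np.array([np.cos(yw),np.sin(yw)])
        L=(P[:,:2]-par[:2])@U;X=(P[:,:2]-par[:2])@N
        r=np.hypot(X,P[:,2]-par[3])
        m=ok&(abs(L)<.1)&(abs(r-.016)<(.006 if it else .012))&(P[:,2]>.06)
        Q=P[m]
        def fn(k):
            N=np.array([np.cos(k[2]),np.sin(k[2])]);return np.hypot((Q[:,:2]-k[:2])@N,Q[:,2]-k[3])-.016
        s=least_squares(fn,par,loss='soft_l1',f_scale=.001);par=s.x
    yw=par[2];U=np.array([-np.sin(yw),np.cos(yw)]);N=np.array([np.cos(yw),np.sin(yw)])
    print(t,par.round(4),m.sum(),'rms',np.sqrt(np.mean(fn(par)**2)).round(4))
    o=par[:2]-((par[:2]-[.555,.02])@U)*U   # reference point
    X=(P[:,:2]-o)@N;L=(P[:,:2]-o)@U;Z=P[:,2]
    print('ref',o)
    near=ok&(abs(X)<.12)&(abs(L)<.2)
    for zl,zh in((.006,.014),(.04,.055),(.08,.1),(.1,.12),(.12,.14),(.14,.16)):
        for side in(-1,1):
            m=near&(Z>zl)&(Z<zh)&(X*side>.02)&(abs(X)<.1)
            if m.sum()>3: print(zl,side,m.sum(),'X',np.percentile(X[m],[0,5,50,95,100]).round(4),'L',np.percentile(L[m],[0,5,50,95,100]).round(4))
    m=near&(abs(np.hypot(X,Z-.06)-.016)<.004)&(Z>.06); print('pipe L',np.percentile(L[m],[0,2,98,100]).round(3))
E
```

```text
scene0 [ 0.7045 -0.3298  0.393   0.0605] 0 rms nan
ref [0.55881607 0.02158207]
0.006 -1 141 X [-0.0982 -0.0905 -0.0358 -0.0252 -0.02  ] L [-0.1985 -0.0456  0.0039  0.1352  0.199 ]
0.006 1 209 X [0.0202 0.027  0.0471 0.0978 0.0999] L [-0.1847 -0.094   0.0074  0.1828  0.2   ]
0.04 -1 47 X [-0.0592 -0.0565 -0.0484 -0.0208 -0.0201] L [-0.1971 -0.1908  0.0079  0.0339  0.0413]
0.04 1 24 X [0.0212 0.0217 0.0307 0.0965 0.099 ] L [-0.1164 -0.1156 -0.0182 -0.0142  0.1368]
0.08 -1 51 X [-0.0829 -0.0822 -0.0731 -0.0644 -0.0631] L [0.0017 0.003  0.0092 0.018  0.0194]
0.08 1 43 X [0.0337 0.0365 0.0503 0.0531 0.0536] L [-0.0107 -0.0101 -0.0025  0.0249  0.0303]
0.1 1 61 X [0.0208 0.0234 0.0442 0.0494 0.0507] L [-0.0112 -0.0081 -0.0022  0.0289  0.0321]
0.12 1 122 X [0.0203 0.0216 0.0336 0.045  0.0464] L [-0.0103 -0.0075  0.0098  0.028   0.032 ]
pipe L [-0.115 -0.112  0.117  0.13 ]
side0 [ 0.8132 -0.6086  0.3839  0.0606] 0 rms nan
ref [0.55869281 0.02149154]
0.006 -1 168 X [-0.0764 -0.073  -0.0497 -0.021  -0.0201] L [-0.1993 -0.1828 -0.0014  0.1897  0.1992]
0.006 1 61 X [0.084  0.0849 0.0945 0.0992 0.0997] L [-0.1362 -0.1338  0.1429  0.1952  0.1997]
0.04 -1 71 X [-0.0628 -0.0598 -0.0245 -0.0205 -0.0202] L [-0.1988 -0.182   0.0058  0.1323  0.1925]
0.04 1 9 X [0.0266 0.0279 0.0351 0.0977 0.098 ] L [-0.1177 -0.1173 -0.0204 -0.0187 -0.0183]
0.08 -1 46 X [-0.0854 -0.0842 -0.0771 -0.0696 -0.0652] L [-0.0019 -0.0002  0.0041  0.014   0.017 ]
0.08 1 53 X [0.0322 0.0331 0.0357 0.0506 0.0534] L [-0.0111 -0.0097 -0.0058  0.0229  0.0271]
0.1 1 40 X [0.0245 0.0325 0.0402 0.0447 0.0472] L [-0.0113 -0.0111 -0.0068  0.0059  0.0071]
0.12 1 66 X [0.0203 0.0215 0.0349 0.0425 0.0449] L [-0.0123 -0.0107  0.002   0.0249  0.0285]
pipe L [-0.119 -0.114  0.112  0.122]
  return _methods._mean(a, axis=axis, dtype=dtype,
  ret = ret.dtype.type(ret / rcount)
```

Emit:
carry_out(series=[[1, 0.0233, 0.0357, 0, 0.41], [1, 0.0233, 0.0357, 0, 0.41], [1, 0.0233, 0.0357, 0, 0.41], [1, 0.0233, 0.0357, 0, 0.41], [1, 0.0233, 0.0357, 0, 0.41], [1, 0.0233, 0.0357, 0, 0.41], [1, 0.0233, 0.0357, 0, 0.41], [1, 0.0233, 0.0357, 0, 0.41], [1, 0.0233, 0.0357, 0, 0.41], [1, 0.0233, 0.0357, 0, 0.41], [1, 0.0233, 0.0357, 0, 0.41], [1, 0.0233, 0.0357, 0, 0.41], [1, 0.0233, 0.0357, 0, 0.41], [1, 0.0233, 0.0357, 0, 0.41], [1, 0.0233, 0.0357, 0, 0.41], [1, 0.0233, 0.0357, 0, 0.41], [1, 0.0233, 0.0357, 0, 0.41], [1, 0.0233, 0.0357, 0, 0.41], [1, 0.0233, 0.0357, 0, 0.41], [1, 0.0233, 0.0357, 0, 0.41]], force=60)

```text
t: 2.15
position: [0.6302, 0.0609, 0.3037]
eef_rot: [0.0, 0.981, 0.193, -0.0]
force: [0.0, -0.7, -0.1]
width: 0.0003
finger_force: 0.0
```

```bash
cat > st.py <<'E'
from h import *
s=state();O=np.array([.5552,.0303]);N=np.array([.9257,.3783]);U=np.array([-.3783,.9257])
d=s['position'][:2]-O
q=s['eef_rot']
print('t',round(s['t'],2),'X',(d@N*1000).round(1),'L',(d@U*1000).round(1),'tipz',((s['position'][2]-.073)*1000).round(1),'F(clamp)',(s['force'][:2]@N).round(1),(s['force'][:2]@U).round(1),s['force'][2].round(1),'yaw',np.degrees(2*np.arctan2(q[2],q[1])).round(2),'w',s['width'].round(4),'p',s['position'].round(4))
E
python3 st.py; python3 -c "
from h import *
shot('wrist','w1')"
```

```text
Traceback (most recent call last):
  File "st.py", line 5, in <module>
    print('t',round(s['t'],2),'X',(d@N*1000).round(1),'L',(d@U*1000).round(1),'tipz',((s['position'][2]-.073)*1000).round(1),'F(clamp)',(s['force'][:2]@N).round(1),(s['force'][:2]@U).round(1),s['force'][2].round(1),'yaw',np.degrees(2*np.arctan2(q[2],q[1])).round(2),'w',s['width'].round(4),'p',s['position'].round(4))
                                                                                                                                                                                                                                                                              ^^^^^^^^^^^^^^^^
AttributeError: 'float' object has no attribute 'round'
```

View pics/w1.png

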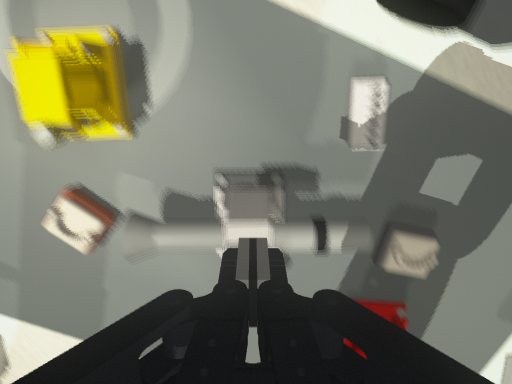

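```bash
sed -i "s/s\['width'\].round(4)/round(s['width'],4)/" st.py; python3 st.py; python3 - <<'E'
from cloud import *
shot('wrist','w2')
P,C,ok=cloud('w2')
O=np.array([.5552,.0303]);N=np.array([.9257,.3783]);U=np.array([-.3783,.9257])
X=(P[:,:2]-O)@N*1e3;L=(P[:,:2]-O)@U*1e3;Z=P[:,2]*1e3
ok&=(abs(X)<70)&(abs(L)<120)
for l in(-70,-50,40,60):
    m=ok&(abs(L-l)<5)&(abs(X)<25)&(Z>60)&(Z<90); print('pipe',l,m.sum(),'Xrange',np.percentile(X[m],[1,99]).round(1),'topz',np.percentile(Z[m],98).round(1))
m=ok&(Z>95)&(X>15)&(Z<150)&(X<65)
print('half L',np.percentile(L[m],[1,5,95,99]).round(1))
for z in range(60,150,8):
    k=ok&(Z>z)&(Z<z+8)&(X>20)&(abs(L)<18)
    if k.sum(): print(z,k.sum(),np.percentile(X[k],[5,50,95]).round(1))
k=ok&(Z<16)&(Z>6)
print('foot',np.percentile(X[k],[1,99]),np.percentile(L[k],[1,99]))
P0,C0,ok0=cloud('scene0')
for t in('w2','scene0'):
    P,C,ok=cloud(t);X=(P[:,:2]-O)@N*1e3;L=(P[:,:2]-O)@U*1e3;Z=P[:,2]*1e3
    k=ok&(Z>8)&(X>60)&(X<160)&(L<-40)&(abs(L)<180);print('burs',k.sum(),np.percentile(X[k],[2,98]),np.percentile(L[k],[2,98]),Z[k].max())
E
```

```text
t 2.2 X 84.5 L 2.9 tipz 229.9 F(clamp) 1.0 4.3 -1.8 yaw 22.4 w -0.0002 p [0.6323 0.065  0.3029]
pipe -70 360 Xrange [-13.1  20.5] topz 79.9
pipe -50 281 Xrange [-10.1  17.7] topz 76.9
pipe 40 271 Xrange [-11.1  17.1] topz 77.0
pipe 60 284 Xrange [-10.9  17.3] topz 76.8
half L [-17.  -15.6  20.7  22.1]
68 99 [55.6 56.4 57. ]
76 170 [54.1 55.2 56.2]
84 186 [52.3 53.6 54.4]
92 190 [50.7 51.8 52.8]
100 208 [49.2 50.3 51.2]
108 224 [47.5 48.7 49.7]
116 299 [31.4 46.8 48. ]
124 372 [34.9 43.  46.3]
foot [34.89640791 56.44246579] [-36.04216723  41.49771468]
burs 4026 [ 90.78200989 154.95411914] [-138.51170713  -40.41425787] 314.2797224214885
burs 406 [ 88.16749794 155.4271655 ] [-143.1192825  -106.52948899] 48.09099681757356
```

Emit:
carry_out(series=[[1, 0, 0, -0.015, 0], [1, 0, 0, -0.02, 0], [1, 0, 0, -0.02, 0], [1, 0, 0, -0.02, 0], [1, 0, 0, -0.02, 0], [1, 0, 0, -0.02, 0], [1, 0, 0, 0, 0], [1, 0, 0, 0, 0], [1, 0, 0, 0, 0]])

```text
t: 3.15
position: [0.6297, 0.0587, 0.1901]
eef_rot: [0.0, 0.981, 0.192, 0.001]
force: [-0.7, -0.0, 0.6]
width: -0.0002
finger_force: 0.0
```

```bash
sed -i 's/\[.5552,.0303\]/[.5555,.0321]/' st.py; python3 st.py
```

```text
t 3.15 X 78.7 L -3.5 tipz 117.1 F(clamp) -0.6 0.2 0.6 yaw 22.2 w -0.0002 p [0.6297 0.0587 0.1901]
```

Emit:
carry_out(series=[[1, -0.004, -0.0008, -0.001, 0], [1, -0.004, -0.0008, -0.001, 0], [1, -0.004, -0.0008, -0.001, 0], [1, -0.004, -0.0008, 0, 0], [1, -0.0018, -0.0008, 0, 0], [1, -0.0018, -0.0008, 0, 0], [1, -0.0018, -0.0008, 0, 0], [1, -0.0018, -0.0008, 0, 0], [1, 0, 0, 0, 0], [1, 0, 0, 0, 0]])

```text
t: 4.15
position: [0.6066, 0.0528, 0.1862]
eef_rot: [-0.0, 0.981, 0.193, 0.0]
force: [3.6, 1.8, 2.5]
width: 0.0004
finger_force: 1.9
```

```bash
python3 st.py
```

```text
t 4.15 X 55.1 L -0.2 tipz 113.2 F(clamp) 4.0 0.3 2.5 yaw 22.23 w 0.0004 p [0.6066 0.0528 0.1862]
```

Emit:
carry_out(series=[[1, -0.0026, -0.0011, 0.0006, 0], [1, -0.0026, -0.0011, 0.0006, 0], [1, -0.0026, -0.0011, 0.0006, 0], [1, -0.0026, -0.0011, 0.0006, 0], [1, -0.0026, -0.0011, 0.0006, 0], [1, -0.0026, -0.0011, 0.0006, 0], [1, -0.0026, -0.001, -0.0003, 0], [1, -0.0026, -0.001, -0.0003, 0], [1, -0.0026, -0.001, -0.0003, 0], [1, -0.0026, -0.001, -0.0003, 0], [1, 0, 0, 0, 0]])

```text
t: 5.25
position: [0.58, 0.0419, 0.1882]
eef_rot: [0.0, 0.981, 0.193, -0.0]
force: [1.4, -0.2, 1.5]
width: 0.0001
finger_force: 0.9
```

```bash
python3 st.py
```

```text
t 5.25 X 26.4 L -0.2 tipz 115.2 F(clamp) 1.2 -0.7 1.5 yaw 22.22 w 0.0001 p [0.58   0.0419 0.1882]
```

Emit:
carry_out(series=[[1, -0.0026, -0.001, -0.0009, 0], [1, -0.0026, -0.001, -0.0009, 0], [1, -0.0026, -0.001, -0.0009, 0], [1, -0.0026, -0.001, -0.0009, 0], [1, -0.0023, -0.0009, -0.0014, 0], [1, -0.0023, -0.0009, -0.0014, 0], [1, -0.0023, -0.0009, -0.0014, 0], [1, -0.0023, -0.0009, -0.0014, 0], [1, 0, 0, 0, 0]])

```text
t: 6.15
position: [0.5605, 0.0342, 0.1794]
eef_rot: [0.0, 0.981, 0.193, -0.0]
force: [-0.6, -2.0, 5.7]
width: 0.0002
finger_force: 2.5
```

```bash
python3 st.py
```

```text
t 6.15 X 5.4 L 0.0 tipz 106.4 F(clamp) -1.4 -1.6 5.7 yaw 22.22 w 0.0002 p [0.5605 0.0342 0.1794]
```

Emit:
carry_out(series=[[1, -0.0015, -0.0006, -0.0013, 0], [1, -0.0015, -0.0006, -0.0013, 0], [1, -0.0015, -0.0006, -0.0014, 0], [1, -0.0015, -0.0006, -0.0014, 0], [1, -0.0012, -0.0005, -0.0014, 0], [1, -0.0012, -0.0005, -0.0014, 0], [1, -0.0012, -0.0005, -0.0014, 0], [1, -0.0012, -0.0005, -0.0015, 0], [1, -0.001, -0.0005, -0.0015, 0], [1, 0, 0, 0, 0]])

```text
t: 7.15
position: [0.5484, 0.0293, 0.1665]
eef_rot: [0.0, 0.981, 0.193, -0.001]
force: [-3.7, -1.8, 5.6]
width: -0.0001
finger_force: 2.7
```

```bash
python3 st.py
```

```text
t 7.15 X -7.6 L 0.1 tipz 93.5 F(clamp) -4.1 -0.3 5.6 yaw 22.22 w -0.0001 p [0.5484 0.0293 0.1665]
```

Emit:
carry_out(series=[[1, -0.0005, -0.0002, -0.0008, 0], [1, -0.0005, -0.0002, -0.0008, 0], [1, 0, 0, -0.0006, 0], [1, 0, 0, 0, 0]])

```text
t: 7.55
position: [0.5475, 0.0289, 0.1648]
eef_rot: [0.0, 0.981, 0.193, -0.001]
force: [-7.9, -3.1, 12.0]
width: 0.0001
finger_force: 5.7
```

```bash
python3 st.py
```

```text
t 7.55 X -8.7 L 0.0 tipz 91.8 F(clamp) -8.5 0.2 12.0 yaw 22.23 w 0.0001 p [0.5475 0.0289 0.1648]
```

Emit:
carry_out(series=[[1, 0, 0, -0.0005, 0], [1, 0, 0, -0.0005, 0], [1, 0, 0, 0, 0]])

```text
t: 7.85
position: [0.5475, 0.0288, 0.164]
eef_rot: [0.0, 0.981, 0.193, -0.001]
force: [-6.6, -1.9, 15.1]
width: -0.0004
finger_force: 7.0
```

Emit:
carry_out(series=[[1, 0, 0, -0.0004, 0], [1, 0, 0, 0, 0], [1, 0, 0, 0, 0]])

```text
t: 8.15
position: [0.5474, 0.0288, 0.1637]
eef_rot: [0.0, 0.981, 0.193, -0.001]
force: [-9.9, -3.2, 16.3]
width: -0.0001
finger_force: 8.0
```

```bash
python3 st.py
```

```text
t 8.15 X -8.7 L 0.0 tipz 90.7 F(clamp) -10.4 0.8 16.3 yaw 22.22 w -0.0001 p [0.5474 0.0288 0.1637]
```

Emit:
carry_out(series=[[1, -0.001, -0.0004, -0.0004, 0], [1, 0, 0, -0.0003, 0], [1, 0, 0, 0, 0]])

```text
t: 8.45
position: [0.5467, 0.0285, 0.1631]
eef_rot: [0.0, 0.981, 0.193, -0.0]
force: [-6.4, -1.1, 14.2]
width: -0.0002
finger_force: 7.1
```

Emit:
carry_out(series=[[1, 0, 0, -0.0004, 0], [1, 0, 0, 0, 0], [1, 0, 0, 0, 0]])

```text
t: 8.75
position: [0.5467, 0.0285, 0.1628]
eef_rot: [0.0, 0.981, 0.193, -0.0]
force: [-8.3, -2.6, 17.2]
width: 0.0002
finger_force: 8.3
```

```bash
python3 st.py
```

```text
t 8.75 X -9.5 L -0.0 tipz 89.8 F(clamp) -8.7 0.7 17.2 yaw 22.22 w 0.0002 p [0.5467 0.0285 0.1628]
```

Emit:
carry_out(series=[[1, -0.0006, -0.0002, -0.0004, 0], [1, 0, 0, 0, 0]])

```text
t: 8.95
position: [0.5463, 0.0283, 0.1625]
eef_rot: [0.0, 0.981, 0.193, 0.0]
force: [-5.7, -2.0, 16.2]
width: 0.0002
finger_force: 7.8
```

Emit:
carry_out(series=[[1, 0, 0, -0.0004, 0], [1, 0, 0, 0, 0]])

```text
t: 9.15
position: [0.5462, 0.0283, 0.1623]
eef_rot: [0.0, 0.981, 0.193, -0.0]
force: [-8.0, -2.4, 18.2]
width: -0.0001
finger_force: 9.2
```

Emit:
carry_out(series=[[1, 0, 0, -0.0004, 0], [1, 0, 0, 0, 0]])

```text
t: 9.35
position: [0.5462, 0.0283, 0.1621]
eef_rot: [0.0, 0.981, 0.193, -0.0]
force: [-10.4, -2.6, 20.7]
width: -0.0001
finger_force: 10.6
```

Emit:
carry_out(series=[[1, 0, 0, -0.0004, 0], [1, 0, 0, 0, 0], [1, 0, 0, 0, 0]])

```text
t: 9.65
position: [0.5462, 0.0283, 0.162]
eef_rot: [0.0, 0.981, 0.193, -0.0]
force: [-11.8, -2.9, 24.9]
width: -0.0
finger_force: 12.2
```

Emit:
carry_out(series=[[1, 0, 0, 0.002, 0], [1, 0, 0, 0.003, 0], [1, 0, 0, 0.003, 0], [1, -0.0045, -0.0018, 0, 0], [1, -0.0046, -0.0019, 0, 0], [1, 0, 0, -0.002, 0], [1, 0, 0, -0.002, 0], [1, 0, 0, -0.001, 0], [1, 0, 0, 0, 0]])

```text
t: 10.55
position: [0.5373, 0.0249, 0.1633]
eef_rot: [0.0, 0.981, 0.193, -0.0]
force: [-2.6, -0.6, 2.9]
width: -0.0
finger_force: 1.5
```

```bash
python3 st.py
```

```text
t 10.55 X -19.6 L 0.2 tipz 90.3 F(clamp) -2.6 0.4 2.9 yaw 22.23 w -0.0 p [0.5373 0.0249 0.1633]
```

Emit:
carry_out(series=[[1, 0, 0, -0.0005, 0], [1, -0.0003, -0.0001, -0.0005, 0], [1, 0, 0, 0, 0]])

```text
t: 10.85
position: [0.5371, 0.0248, 0.1629]
eef_rot: [0.0, 0.981, 0.193, 0.0]
force: [-4.9, 0.3, 11.0]
width: -0.0002
finger_force: 5.0
```

Emit:
carry_out(series=[[1, 0, 0, -0.0005, 0], [1, 0, 0, 0, 0]])

```text
t: 11.05
position: [0.5371, 0.0248, 0.1626]
eef_rot: [0.0, 0.981, 0.193, 0.0]
force: [-7.0, -0.5, 13.1]
width: -0.0
finger_force: 6.3
```

Emit:
carry_out(series=[[1, 0, 0, -0.0005, 0], [1, 0, 0, 0, 0]])

```text
t: 11.25
position: [0.537, 0.0247, 0.1623]
eef_rot: [0.0, 0.981, 0.193, -0.0]
force: [-9.4, -1.7, 15.3]
width: 0.0002
finger_force: 7.7
```

Emit:
carry_out(series=[[1, 0, 0, -0.0005, 0], [1, 0, 0, 0, 0]])

```text
t: 11.45
position: [0.537, 0.0247, 0.1621]
eef_rot: [0.0, 0.981, 0.193, -0.0]
force: [-11.9, -0.8, 19.0]
width: 0.0002
finger_force: 9.7
```

Emit:
carry_out(series=[[1, -0.0005, -0.0002, -0.0004, 0], [1, 0, 0, 0, 0]])

```text
t: 11.65
position: [0.5368, 0.0246, 0.162]
eef_rot: [0.0, 0.981, 0.193, 0.001]
force: [-10.3, -0.5, 19.9]
width: 0.0001
finger_force: 10.2
```

Emit:
carry_out(series=[[1, 0, 0, -0.0004, 0], [1, 0, 0, 0, 0]])

```text
t: 11.85
position: [0.5368, 0.0246, 0.162]
eef_rot: [0.0, 0.981, 0.193, 0.001]
force: [-11.9, -0.9, 24.3]
width: -0.0003
finger_force: 12.1
```

Emit:
carry_out(series=[[1, 0, 0, -0.0003, 0], [1, 0, 0, 0, 0]])

```text
t: 12.05
position: [0.5369, 0.0246, 0.162]
eef_rot: [0.0, 0.981, 0.193, 0.001]
force: [-12.8, -0.2, 26.8]
width: -0.0001
finger_force: 13.5
```

Emit:
carry_out(series=[[1, 0, 0, 0.002, 0], [1, 0, 0, 0.003, 0], [1, 0, 0, 0.01, 0], [1, 0, 0, 0.015, 0], [1, 0, 0, 0.01, 0], [1, -0.0142, -0.0058, 0, 0], [1, -0.0142, -0.0058, 0, 0], [1, -0.0142, -0.0058, 0, 0], [1, -0.0142, -0.0058, 0, 0], [1, -0.0142, -0.0058, 0, 0], [1, -0.0142, -0.0058, 0, 0], [1, 0, 0, 0, 0], [1, 0, 0, 0, 0]])

```text
t: 13.35
position: [0.4517, -0.0102, 0.2004]
eef_rot: [0.0, 0.981, 0.193, 0.001]
force: [0.4, -0.2, 0.0]
width: 0.0002
finger_force: 0.0
```

```bash
python3 st.py; python3 - <<'E'
from cloud import *
O=np.array([.5555,.0321]);N=np.array([.9257,.3783]);U=np.array([-.3783,.9257])
ims=[]
for n,r in(('side',(155,235,225,325)),('scene',(165,245,225,325)),('wrist',None)):
    c,p,D=shot(n,n+'3')
    a=p if r is None else p[r[0]:r[1],r[2]:r[3]]
    ims.append(cv2.resize(a,(400,300),interpolation=cv2.INTER_CUBIC))
    P,C,ok=cloud(n+'3');X=(P[:,:2]-O)@N*1e3;L=(P[:,:2]-O)@U*1e3;Z=P[:,2]*1e3
    k=ok&(X>-100)&(X<-50)&(abs(L)<25)&(Z>30)&(Z<105)
    if k.sum(): print(n,'bolt',k.sum(),'X',np.percentile(X[k],[2,98]).round(1),'Z',np.percentile(Z[k],[2,98]).round(1),'L',np.percentile(L[k],[2,98]).round(1))
    k=ok&(X>-25)&(X<20)&(abs(L)<15)&(Z>80)&(Z<110)
    if k.sum(): print('top',k.sum(),np.polyfit(X[k],Z[k],1).round(3))
ims.append(np.zeros_like(ims[0]))
cv2.imwrite('pics/z3.png',np.vstack([np.hstack(ims[:2]),np.hstack(ims[2:])])[:,:,::-1])
E
```

```text
t 13.35 X -112.1 L 0.1 tipz 127.4 F(clamp) 0.3 -0.3 0.0 yaw 22.21 w 0.0002 p [ 0.4517 -0.0102  0.2004]
side bolt 91 X [-85.1 -50.7] Z [38.1 94.6] L [-16.6   4.9]
top 91 [-1.6000e-02  9.0424e+01]
scene bolt 100 X [-83.1 -51.7] Z [40.6 94.8] L [-14.9   7. ]
top 155 [8.0000e-03 9.0142e+01]
wrist bolt 1898 X [-83.  -51.7] Z [46.9 94.1] L [-13.2  14.9]
top 4244 [-1.5000e-02  9.0062e+01]
```

View pics/z3.png

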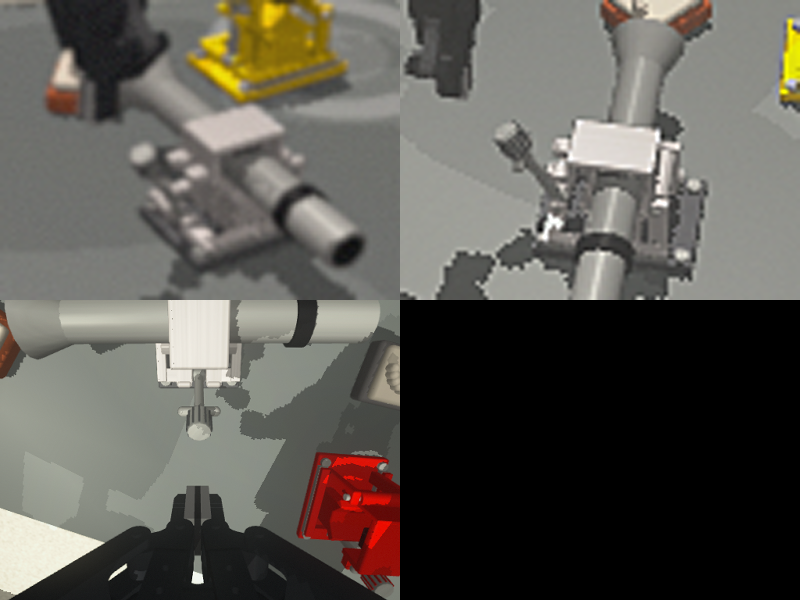

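Emit:
carry_out(series=[[1, 0, 0, -0.01, 0], [1, 0, 0, -0.016, 0], [1, 0, 0, -0.015, 0], [1, 0, 0, -0.007, 0], [1, 0, 0, 0, 0], [1, 0.0037, 0.0015, 0, 0], [1, 0.0037, 0.0015, 0, 0], [1, 0.0037, 0.0015, 0, 0], [1, 0.0018, 0.0008, 0, 0], [1, 0.0018, 0.0008, 0, 0], [1, 0.0018, 0.0008, 0, 0], [1, 0.0018, 0.0008, 0, 0], [1, 0, 0, 0, 0]])

```text
t: 14.8
position: [0.4697, -0.0024, 0.1516]
eef_rot: [-0.0, 0.981, 0.193, 0.0]
force: [-0.7, -0.1, 0.7]
width: 0.0001
finger_force: 0.4
```

```bash
python3 st.py
```

```text
t 14.8 X -92.5 L 0.5 tipz 78.6 F(clamp) -0.7 0.1 0.7 yaw 22.23 w 0.0001 p [ 0.4697 -0.0024  0.1516]
```

Emit:
carry_out(series=[[1, 0.0018, 0.0008, 0.0005, 0], [1, 0.0018, 0.0008, 0.0005, 0], [1, 0.0018, 0.0008, 0.0005, 0], [1, 0.0018, 0.0008, 0.0005, 0], [1, 0.0018, 0.0008, 0, 0], [1, 0.0018, 0.0008, 0, 0], [1, 0, 0, 0, 0]])

```text
t: 15.5
position: [0.4806, 0.0024, 0.1536]
eef_rot: [-0.0, 0.981, 0.193, 0.0]
force: [-0.5, -0.3, -0.7]
width: -0.0
finger_force: 0.1
```

```bash
python3 st.py
```

```text
t 15.5 X -80.6 L 0.9 tipz 80.6 F(clamp) -0.6 -0.1 -0.7 yaw 22.23 w -0.0 p [0.4806 0.0024 0.1536]
```

Emit:
carry_out(series=[[1, 0.0009, 0.0004, 0, 0], [1, 0.0009, 0.0004, 0, 0], [1, 0.0009, 0.0004, 0, 0], [1, 0.0009, 0.0004, 0, 0], [1, 0, 0, 0, 0]])

```text
t: 16.0
position: [0.4841, 0.004, 0.1536]
eef_rot: [-0.0, 0.981, 0.193, 0.0]
force: [0.1, 0.0, 0.1]
width: 0.0003
finger_force: 0.3
```

```bash
python3 st.py
```

```text
t 16.0 X -76.7 L 1.0 tipz 80.6 F(clamp) 0.1 -0.0 0.1 yaw 22.23 w 0.0003 p [0.4841 0.004  0.1536]
```

Emit:
carry_out(series=[[1, 0.0009, 0.0003, 0, 0], [1, 0.0009, 0.0003, 0, 0], [1, 0.0009, 0.0003, 0, 0], [1, 0, 0, 0, 0]])

```text
t: 16.4
position: [0.4868, 0.0049, 0.1536]
eef_rot: [-0.0, 0.981, 0.193, 0.0]
force: [-0.5, -1.1, 1.0]
width: 0.0
finger_force: 0.3
```

Emit:
carry_out(series=[[1, 0.0009, 0.0003, 0, 0], [1, 0.0009, 0.0003, 0, 0], [1, 0, 0, 0, 0]])

```text
t: 16.7
position: [0.4886, 0.0054, 0.1536]
eef_rot: [-0.0, 0.981, 0.193, 0.0]
force: [-0.9, -0.1, 0.4]
width: 0.0003
finger_force: 0.3
```

Emit:
carry_out(series=[[1, 0.0009, 0.0003, 0, 0], [1, 0.0009, 0.0003, 0, 0], [1, 0, 0, 0, 0]])

```text
t: 17.0
position: [0.4904, 0.006, 0.1536]
eef_rot: [-0.0, 0.981, 0.193, -0.0]
force: [-1.3, -0.5, 1.1]
width: -0.0003
finger_force: 0.6
```

```bash
python3 st.py
```

```text
t 17.0 X -70.2 L 0.5 tipz 80.6 F(clamp) -1.4 0.0 1.1 yaw 22.23 w -0.0003 p [0.4904 0.006  0.1536]
```

Emit:
carry_out(series=[[1, 0.0009, 0.0004, 0, 0], [1, 0.0009, 0.0004, 0, 0], [1, 0, 0, 0, 0]])

```text
t: 17.3
position: [0.4922, 0.0069, 0.1536]
eef_rot: [-0.0, 0.981, 0.193, 0.0]
force: [-0.3, -1.1, 1.4]
width: -0.0001
finger_force: 0.3
```

Emit:
carry_out(series=[[1, 0.0009, 0.0004, 0, 0], [1, 0, 0, 0, 0]])

```text
t: 17.5
position: [0.4931, 0.0072, 0.1536]
eef_rot: [-0.0, 0.981, 0.193, 0.0]
force: [-0.4, -0.3, -0.2]
width: -0.0002
finger_force: 0.2
```

Emit:
carry_out(series=[[1, 0.0009, 0.0004, 0, 0], [1, 0, 0, 0, 0]])

```text
t: 17.7
position: [0.494, 0.0077, 0.1536]
eef_rot: [-0.0, 0.981, 0.193, 0.0]
force: [-0.7, -0.4, 1.1]
width: -0.0
finger_force: 0.2
```

```bash
python3 st.py
```

```text
t 17.7 X -66.2 L 0.7 tipz 80.6 F(clamp) -0.8 -0.1 1.1 yaw 22.23 w -0.0 p [0.494  0.0077 0.1536]
```

Emit:
carry_out(series=[[1, 0.0009, 0.0004, 0, 0], [1, 0.0009, 0.0004, 0, 0], [1, 0, 0, 0, 0]])

```text
t: 18.0
position: [0.4958, 0.0085, 0.1536]
eef_rot: [-0.0, 0.981, 0.193, 0.0]
force: [0.0, -1.3, 0.1]
width: -0.0001
finger_force: 0.1
```

Emit:
carry_out(series=[[1, 0.0009, 0.0004, 0, 0], [1, 0, 0, 0, 0]])

```text
t: 18.2
position: [0.4967, 0.0089, 0.1536]
eef_rot: [-0.0, 0.981, 0.193, 0.0]
force: [-0.8, -0.6, 1.0]
width: 0.0003
finger_force: 0.1
```

Emit:
carry_out(series=[[1, 0.0009, 0.0004, 0, 0], [1, 0, 0, 0, 0]])

```text
t: 18.4
position: [0.4974, 0.0092, 0.1536]
eef_rot: [0.0, 0.981, 0.193, -0.0]
force: [-2.4, -1.2, 1.4]
width: -0.0006
finger_force: 1.1
```

```bash
python3 st.py
```

```text
t 18.4 X -62.4 L 0.7 tipz 80.6 F(clamp) -2.7 -0.2 1.4 yaw 22.22 w -0.0006 p [0.4974 0.0092 0.1536]
```

Emit:
carry_out(series=[[1, 0.0009, 0.0004, 0, 0], [1, 0, 0, 0, 0]])

```text
t: 18.6
position: [0.4979, 0.0094, 0.1536]
eef_rot: [0.0, 0.981, 0.193, -0.001]
force: [-8.9, -3.3, 4.8]
width: 0.0
finger_force: 4.8
```

Emit:
carry_out(series=[[1, 0.0009, 0.0004, 0, 0], [1, 0, 0, 0, 0]])

```text
t: 18.8
position: [0.4984, 0.0096, 0.1535]
eef_rot: [0.0, 0.981, 0.193, -0.002]
force: [-15.9, -6.0, 9.8]
width: 0.0001
finger_force: 8.5
```

Emit:
carry_out(series=[[1, 0.0009, 0.0004, 0, 0], [1, 0, 0, 0, 0]])

```text
t: 19.0
position: [0.4989, 0.0097, 0.1536]
eef_rot: [0.0, 0.981, 0.193, -0.002]
force: [-22.2, -9.6, 13.0]
width: -0.0
finger_force: 12.2
```

Emit:
carry_out(series=[[1, 0.0009, 0.0004, 0, 0], [1, 0, 0, 0, 0]])

```text
t: 19.2
position: [0.4993, 0.0099, 0.1536]
eef_rot: [0.001, 0.981, 0.193, -0.003]
force: [-28.8, -11.8, 17.4]
width: 0.0
finger_force: 15.9
```

```bash
python3 st.py
```

```text
t 19.2 X -60.4 L 0.7 tipz 80.6 F(clamp) -31.2 -0.0 17.4 yaw 22.21 w 0.0 p [0.4993 0.0099 0.1536]
```

Emit:
carry_out(series=[[1, -0.0028, -0.0012, 0, 0], [1, -0.0028, -0.0012, 0, 0], [1, -0.009, -0.0037, 0, 0], [1, -0.018, -0.0074, 0, 0], [1, 0, 0, 0.02, 0], [1, 0, 0, 0.02, 0], [1, 0, 0, 0, 0], [1, 0, 0, 0, 0]])

```text
t: 20.0
position: [0.4683, -0.0027, 0.1936]
eef_rot: [0.0, 0.981, 0.193, 0.0]
force: [0.4, 0.9, 0.3]
width: -0.0002
finger_force: 0.0
```

```bash
python3 st.py; python3 - <<'E'
from cloud import *
O=np.array([.5555,.0321]);N=np.array([.9257,.3783]);U=np.array([-.3783,.9257])
ims=[]
for n,r in(('side',(165,225,235,315)),('scene',(180,240,225,305)),('wrist',(0,150,150,350))):
    c,p,D=shot(n,n+'4')
    a=p[r[0]:r[1],r[2]:r[3]]
    ims.append(cv2.resize(a,(400,300),interpolation=cv2.INTER_CUBIC))
    P,C,ok=cloud(n+'4');X=(P[:,:2]-O)@N*1e3;L=(P[:,:2]-O)@U*1e3;Z=P[:,2]*1e3
    for z in(60,68,76,84,92,98):
        k=ok&(X>-90)&(X<-25)&(abs(L)<25)&(Z>z)&(Z<z+8)
        if k.sum()>2: print(n,z,k.sum(),'X',np.percentile(X[k],[2,50,98]).round(1),'L',np.percentile(L[k],[2,98]).round(1))
    k=ok&(X>-25)&(X<20)&(abs(L)<15)&(Z>80)&(Z<110)
    if k.sum(): print('top',k.sum(),np.polyfit(X[k],Z[k],1).round(3))
ims.append(np.zeros_like(ims[0]))
cv2.imwrite('pics/z4.png',np.vstack([np.hstack(ims[:2]),np.hstack(ims[2:])])[:,:,::-1])
E
```

```text
t 20.0 X -93.9 L 0.7 tipz 120.6 F(clamp) 0.7 0.7 0.3 yaw 22.23 w -0.0002 p [ 0.4683 -0.0027  0.1936]
side 60 27 X [-49.1 -45.7 -30.9] L [-21.4  13.1]
side 68 36 X [-49.4 -44.7 -32.5] L [-22.2  11.7]
side 76 27 X [-52.2 -41.5 -31.5] L [-21.5   0.7]
side 84 52 X [-52.9 -35.2 -25.5] L [-23.7  16. ]
side 92 26 X [-52.5 -45.  -33.2] L [-12.1   1. ]
side 98 20 X [-51.9 -44.6 -36.3] L [-10.2   2. ]
top 95 [-2.1000e-02  9.0282e+01]
scene 60 12 X [-46.5 -39.6 -29.7] L [-20.7 -10.8]
scene 68 16 X [-47.2 -38.9 -30.4] L [-20.1  -9.3]
scene 76 20 X [-50.8 -40.2 -29.2] L [-22.7  -4. ]
scene 84 48 X [-47.8 -31.7 -25.3] L [-19.3  21. ]
scene 92 41 X [-50.7 -39.6 -25.2] L [-10.9  14.2]
scene 98 23 X [-49.5 -42.  -34.5] L [-8.9  8.7]
top 153 [-2.6000e-02  9.0182e+01]
wrist 60 3 X [-38.1 -37.6 -37.5] L [-12.1  14. ]
wrist 68 198 X [-47.9 -37.9 -36.6] L [-15.9  17.5]
wrist 76 276 X [-44.6 -40.5 -36.1] L [-15.2  16.5]
wrist 84 1289 X [-35.7 -29.2 -25.1] L [-18.2  19.8]
wrist 92 835 X [-49.2 -40.5 -31.6] L [-7.8  9.4]
wrist 98 928 X [-48.8 -41.  -33.2] L [-7.2  8.4]
top 5955 [-1.600e-02  9.013e+01]
```

View pics/z4.png

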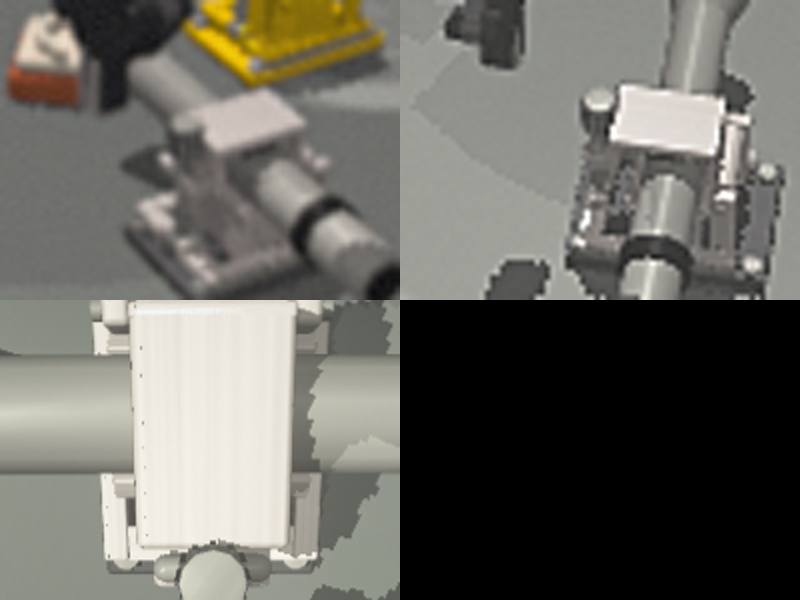

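```bash
python3 - <<'E'
from cloud import *
O=np.array([.5555,.0321]);N=np.array([.9257,.3783]);U=np.array([-.3783,.9257])
for t in('wrist4','scene4','wrist3'):
    P,C,ok=cloud(t);X=(P[:,:2]-O)@N*1e3;L=(P[:,:2]-O)@U*1e3;Z=P[:,2]*1e3
    for lo in(96,98,99):
        k=ok&(X>-47)&(X<-35)&(abs(L)<6)&(Z>lo)&(Z<106)
        if k.sum()<9: continue
        A=np.c_[X[k]+41,L[k],np.ones(k.sum())];s=np.linalg.lstsq(A,Z[k],rcond=None)[0];print(t,lo,k.sum(),s.round(3),'sd',np.std(Z[k]-A@s).round(2))
    k=ok&(abs(L)>10)&(abs(L)<17)&(X<-33)&(X>-50)&(Z>60)&(Z<85)
    if t!='scene4':
        for x in range(-49,-33,2):
            kk=k&(abs(X-x)<1); 
            if kk.sum():print(x,kk.sum(),np.percentile(Z[kk],[10,50,95]).round(1))
E
```

```text
wrist4 96 566 [-5.0000e-03 -4.0000e-03  9.9657e+01] sd 0.66
wrist4 98 564 [-4.0000e-03 -5.0000e-03  9.9664e+01] sd 0.65
wrist4 99 474 [-1.0000e-03 -2.0000e-03  9.9846e+01] sd 0.53
-49 1 [68.2 68.2 68.2]
-47 48 [69.1 70.1 71.3]
-45 22 [70.2 76.7 77.5]
-43 65 [77.  78.1 79. ]
-41 81 [77.1 78.4 79.7]
-39 102 [70.5 77.5 78.9]
-37 92 [68.6 69.6 76.7]
scene4 96 17 [-4.2000e-02 -2.0800e-01  9.9518e+01] sd 2.36
scene4 98 12 [-2.60000e-02 -2.21000e-01  1.00501e+02] sd 2.03
-47 59 [69.  70.1 71.8]
-45 84 [69.4 70.2 71.2]
-43 67 [68.4 69.2 70.3]
-41 89 [68.2 69.  70. ]
-39 69 [68.1 69.1 69.9]
-37 92 [68.5 69.1 70.1]
-35 46 [68.3 69.1 70. ]
```

```bash
python3 -c "
from h import *
print(sign_off())"
```

```text
the job is handed in; nothing more can be done
None
```

The clamp half is pressed down to its stop, the bolt stands upright with its pin behind the lips (checked on wrist depth), the peak tool force was about 36 N, and the job is handed in at about 20 s with the arm clear. I did not see the expected 5 to 15 N lip bump in the force readings, which I took only at the end of each move.

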